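# Fish the spatula out of the drip tray through the rack's bay

### The job

The wooden spatula has dropped into the drip tray under the steel drying rack, and the lantern is standing across the open bay above it. Lift the lantern off by its handle and set it down, without dropping it, upright in the middle of the cork mat; then reach through the bay, take the spatula, and bring it out at a slant, handle end first, without forcing it against the wires. Leave the other things where they are, and finish still holding the spatula in the gripper, all of it at least 6 cm above the rack's wire deck and touching nothing else.

Things in the scene. Friction and masses are not known exactly. Their poses are not given: they have to be found in the camera images.
- rack: Drying rack, fixed: steel wire deck on four corner posts over a white drip tray. Origin: middle of its footprint on the worktop; z up, y along its length, x across. Deck 464 mm (y) by 274 mm (x), wire tops 66 mm above the origin; frame and bay wires 6 mm thick, undersides at 60 mm. A wire guard, top at 101 mm, runs round the deck's -y end (y -229 to -85 mm).
- bay (a point): Middle of the deck's one open bay (where a caddy usually hangs), level with the wire tops: 70 mm along +y from the rack's origin, 66 mm up. The bay is clear from y = -30 to +170 mm and x = -62 to +62 mm in the rack's frame: 200 mm long, 125 mm wide.
- tray (a point): Middle of the drip tray's floor under the deck, on its upper face: 6 mm above the rack's origin. Inside 440 mm (rack y) by 250 mm (rack x); rim 46 mm above the rack's origin, so 14 mm below the deck wires.
- lantern: Collapsible plastic lantern, green foot and cap, white pleated shade, stiff bail handle that stays upright. Origin: centre of its underside, z up. Foot 152 mm across, cap 122 mm across, top of the cap 106 mm up (109 mm with its button). About 0.36 kg. It stands across the bay on the wires at both sides.
- lantern_grip (a point): Middle of the black grip sleeve at the top of the lantern's bail, 150 mm above its underside. The sleeve is a round bar 13 mm thick and 90 mm long along the lantern's x axis, with 34 mm free beneath it.
- mat: Round cork mat, fixed on the worktop beside the rack. Origin: centre of its underside. 200 mm across, 5 mm thick.
- spatula: Beech spatula, 320 mm long, about 0.11 kg, flat on the tray floor. Origin: mid-length, on its underside; x towards the handle end, z up. Handle x -55 to +160 mm: straight bar 22 mm wide (y), 18 mm high. Blade x -160 to -60 mm: 56 mm wide, 7 mm thick; neck to x = -47 mm: 34 wide, 12 high. Blade hidden under the deck towards the rack's -y end; about 150 mm of handle lies under the bay.
- spatula_butt (a point): Handle end of the spatula: x = +160 mm in its frame, 9 mm above its underside. At the start it lies in the tray under the bay, 25 to 60 mm short of the bay's +y edge.
- spatula_tip (a point): Blade end of the spatula: x = -160 mm in its frame, 3.5 mm above its underside.
- tin: Bystander: red hinged tin gift case, closed, 163 by 103 mm and 51 mm high, standing on the deck near the rack's -y end. Origin: centre of its underside.
- plate: Bystander: yellow melamine plate, 190 mm across, 22 mm high, on the worktop left of the rack.
- mug: Bystander: blue ceramic mug with a handle, 80 mm across, 92 mm high, on the worktop.
- canister: Bystander: stainless steel tea canister, 92 mm across, 146 mm high, on the worktop.
- softener: Bystander: white bottle with a blue cap, 72 mm across, 170 mm high, on the worktop.
- peg_jar: Bystander: amber jar with a red cap, 90 mm across, 120 mm high, on the worktop left of the rack.
Mind the look-alikes: they are no part of the job. What is shaped like the lantern but purple or red is not meant.

How it is judged:
By the outcome, as a careful person would: the job done as asked, in the order asked, and still so for the second after the job is handed in, while the arm keeps its last pose, push and grip.
It also fails if it takes over 69 s, if anything falls off the work surface, if the arm or the gripper's body presses on something with over 40 N, if the wrist force passes 120 N, or if a joint passes its speed limit or range.

### The arm

A 6-joint arm with a two-finger parallel gripper is mounted at the origin on the work surface. World frame = base frame: x ahead of the robot, y to its left, z up, the work surface at z = 0. Lengths are in m, angles in degrees, forces in N, time in s.
With the tool pointing down it reaches from about 0.35 to 0.875 m from the base axis. Payload 4.2 kg.
Tool frame: the origin (TCP) lies at the very end of the fingers, on their centre line; the grasp point (between the pads) lies 19 mm behind it; z points along the fingers, x is the direction in which the jaws open and shut, and the axes are right-handed (so a half turn about z gives the same grasp; the last joint's range is limited). The gripper opens to 85 mm and grips with 20 to 120 N. Pads are 22 mm wide; open, the fingers measure 114 mm over their backs; the gripper's body (76 mm by 85 mm) begins 54 mm behind the grasp point. The pads swing forward as they close: fully open they stand 13 mm farther back than shut.
Start: joints at [78.644, 22.042, 0.453, 0, -68.411, -14.817], TCP at [0.276, 0.561, 0.231] pointing down, gripper open.
Joint ranges: [-179.83, 179.83], [-69.29, 118.12], [-61.27, 80.66], [-181.25, 117.63], [-171.15, -9.14], [-177.46, 177.46]. Speed limits (degrees/s): [159.86, 159.86, 180, 180, 180, 180].

### API

Orientations are given as [roll, pitch, yaw] about the fixed x, y, z axes, in that order (R = Rz(yaw) Ry(pitch) Rx(roll)).
In Python, from station import env, camera, camera_info gives the robot as it stands. The module is installed in compiled form; this text tells all that it offers.
- The arm moves only by the tool apply_moves, never from a script. Its argument "rows" is text: rows parted by semicolons, each of 7 numbers parted by spaces: the turn, a rotation vector about the world's x, y, z in rad, then the shift along the world's x, y, z in mm, then the opening, from 0 (shut) to 1 (fully open). A call has 1 to 5 rows; each row shifts and turns the commanded pose from where the row before left it; what a row does not reach is not made up. A row lasts 1/8 s, in which the tool goes at most 62.5 mm and 10.7 degrees, less where a joint would pass 70% of its speed; a pose out of reach is approached as far as the arm can. A call is refused whole if a number of a shift passes 62.5 or a number of a turn 0.188, either way. A call with a gripper value outside its range is refused whole. The fingers move at their own pace and stop on an object; "grip_force" is the grip in N (left out, the last holds). Time passes only in rows, so rows that do not move let the fingers close. It gives the time, the measured TCP pose, the force and the opening at its end, in the units of the state.
- env.get_obs(): the state, without advancing time (a new reading comes with each control period).
- camera(name): name is "side" or "top"; returns the picture (384x512x3 uint8, red, green, blue); there is no depth.
- camera_info(name): a dict with "vfov" (degrees; the focal length in pixels is half the picture's height over the tangent of half this angle, whatever the lens; pixels are square), "cx", "cy" (the principal point, pixels), "camera_from_world" (4x4, takes a point from world to camera coordinates). Camera axes: x right, y down, z forward; pixel columns grow to the right and rows downward; lengths in m; the calibration is good to about 2 mm. A picture is of the moment at which its call begins. camera_info takes no time and is no camera call.
- env.hand_in(): hands the job in, once; it reports no verdict.
The state is a dict: "t": time; "joints": joint angles; "qd": joint speeds; "effort": joint torques, N m; "position": TCP position; "tool_rot": TCP orientation; "wrist_force": force on the tool from outside, world axes, zero at the start; "moment": the same for the moment, N m; "width": finger opening in m.
Only numpy, scipy, OpenCV 4.12 (cv2) and the standard library are available. Lean on these libraries where they do the work, as an engineer would, in place of code of your own. Each camera call takes 0.05 s, during which the arm holds its last target.

## Working session

There is one attempt and no reset: what is moved stays moved. The work goes in short steps, Python scripts to look and compute and a tool call to move; the robot and the scene stay as the last step left them, time stands still between calls to the robot, and variables do not carry over. Pictures are saved under pics/ and viewed, and the job is handed in when it is done.

Besides the shell and the picture viewer there is one more tool, called after "Request:" as name(argument=value, ...) on one line, values as JSON. apply_moves: Moves the arm, as the interface text tells. Its arguments: {"type":"object","properties":{"rows":{"type":"string"},"grip_force":{"type":"number"}},"required":["rows"]}

```bash
mkdir -p pics
python3 - <<'E'
from station import env,camera,camera_info
import cv2,numpy as np
print(env.get_obs())
for n in ("side","top"):
    im=camera(n); cv2.imwrite(f"pics/{n}0.png",im[:,:,::-1]); i=camera_info(n); print(n,i)
E
```

```text
{'t': 0.0, 'joints': array([ 7.86464852e+01,  2.20915078e+01,  3.77377498e-01, -2.91081359e-02,
       -6.84114850e+01, -1.48155052e+01]), 'qd': array([ 0.07905688, -0.05029326,  0.02132157, -0.00294617, -0.07883224,
       -0.02574793]), 'effort': array([-3.06636130e-04, -3.92289913e+01,  1.88402796e+01,  4.18643117e+00,
       -4.75489083e-03,  2.88611268e-06]), 'position': array([0.27536846, 0.56039513, 0.23019701]), 'tool_rot': array([-1.79994022e+02, -1.28356601e-01, -1.16179766e+02]), 'wrist_force': array([-0.79137609, -0.23525827, -0.16829405]), 'moment': array([-0.00154613, -0.00623267, -0.02042317]), 'width': 0.08503492960534718}
side {'vfov': 53.98236253533335, 'cx': 258.9859820294434, 'cy': 190.05270077801248, 'camera_from_world': array([[ 0.98516208,  0.17065041,  0.01827893, -0.51737693],
       [ 0.12376185, -0.63258273, -0.76454045,  0.07680557],
       [-0.11890621,  0.75545849, -0.64431652,  1.51858537],
       [ 0.        ,  0.        ,  0.        ,  1.        ]])}
top {'vfov': 56.586686696312924, 'cx': 254.69645274297298, 'cy': 192.04433745136654, 'camera_from_world': array([[-0.01788583, -0.99983195,  0.00402184,  0.0319794 ],
       [-0.99111635,  0.01719942, -0.13188083,  0.52793223],
       [ 0.1317895 , -0.00634491, -0.99125742,  1.51271872],
       [ 0.        ,  0.        ,  0.        ,  1.        ]])}
```

Run:
```python
import cv2
for n in ("side","top"):
    im=cv2.imread(f"pics/{n}0.png"); cv2.imwrite(f"pics/{n}0b.png",cv2.resize(im,(800,600),interpolation=cv2.INTER_CUBIC))
```

```text
(no output)
```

View pics/side0b.png

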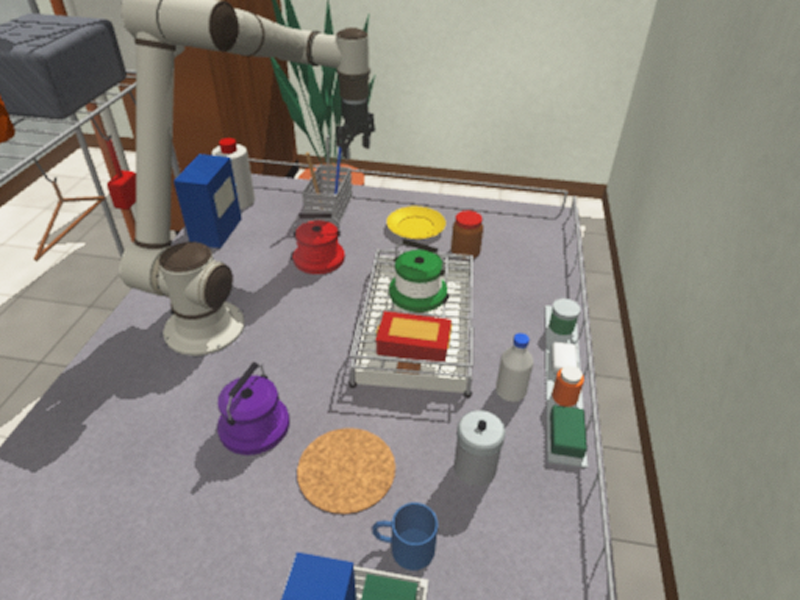

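View pics/top0b.png

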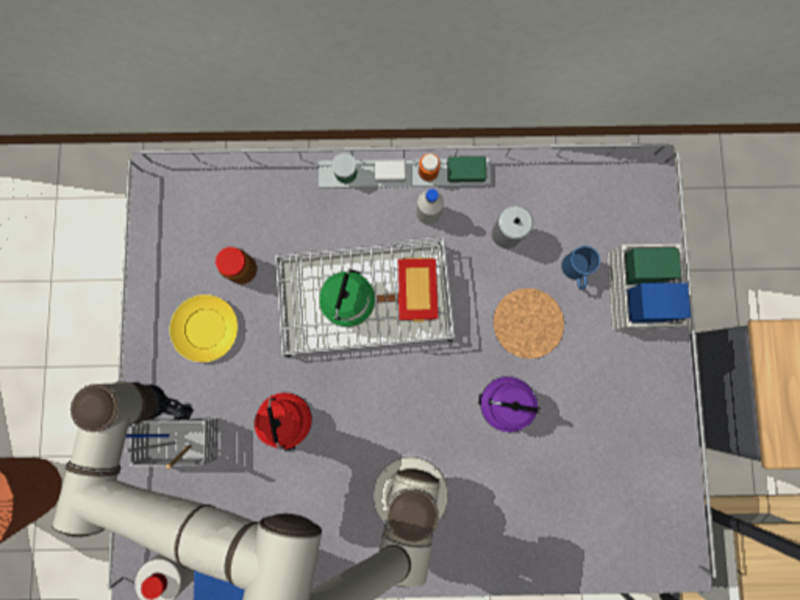

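Side view shows candidates: green lantern on the rack (418,280), purple (253,412), red (318,245). The top view shows green (346,298), purple (508,404), red (283,420), with the mat at (528,322). The green one, on the rack, is the one I want. Next, close crops.

Run:
```python
import cv2
im=cv2.imread("pics/top0.png")[145:235,170:300]; cv2.imwrite("pics/topc.png",cv2.resize(im,None,fx=6,fy=6,interpolation=cv2.INTER_CUBIC))
im=cv2.imread("pics/side0.png")[145:260,215:315]; cv2.imwrite("pics/sidec.png",cv2.resize(im,None,fx=5,fy=5,interpolation=cv2.INTER_CUBIC))
```

```text
(no output)
```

View pics/topc.png

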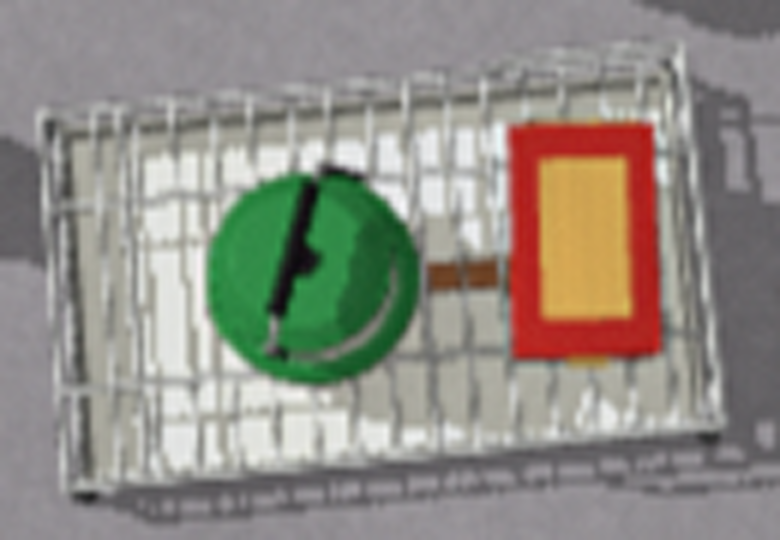

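View pics/sidec.png

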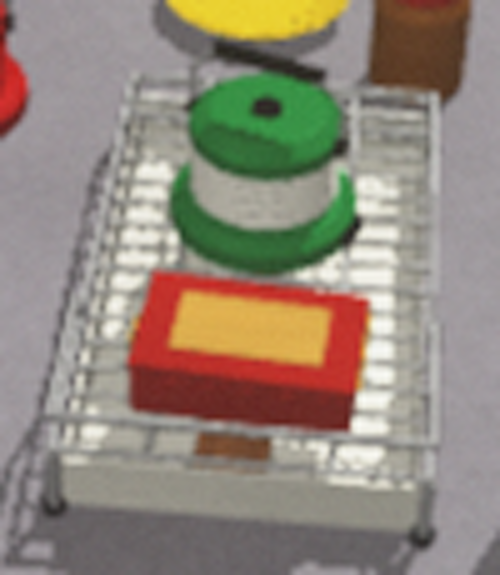

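```bash
cat > h.py <<'E'
import numpy as np,cv2
from station import camera_info
def cam(n):
    i=camera_info(n); T=i["camera_from_world"]; f=192/np.tan(np.radians(i["vfov"]/2)); return T,f,i["cx"],i["cy"]
def proj(n,P):
    T,f,cx,cy=cam(n); P=np.atleast_2d(P)@T[:3,:3].T+T[:3,3]
    return np.c_[P[:,0]/P[:,2]*f+cx,P[:,1]/P[:,2]*f+cy]
def ray(n,uv):
    T,f,cx,cy=cam(n); R=T[:3,:3]; d=R.T@np.array([(uv[0]-cx)/f,(uv[1]-cy)/f,1]); return -R.T@T[:3,3],d/np.linalg.norm(d)
def atz(n,uv,z):
    o,d=ray(n,uv); return o+d*(z-o[2])/d[2]
def tri(a,b):
    (o1,d1),(o2,d2)=ray("top",a),ray("side",b)
    A=np.c_[d1,-d2]; s=np.linalg.lstsq(A,o2-o1,rcond=None)[0]; p,q=o1+s[0]*d1,o2+s[1]*d2
    return (p+q)/2,np.linalg.norm(p-q)
def tc(u,v): return (u/6+170-.0,v/6+145)
def sc(u,v): return (u/5+215,v/5+145)
E
python3 - <<'E'
from h import *
np.set_printoptions(precision=4,suppress=True)
print("base",proj("top",[0,0,0]),proj("side",[0,0,0]))
print("sleeve",tri(tc(315,182),sc(325,75)),tri(tc(275,310),sc(215,47)))
print("sleeve mid",tri(tc(294,246),sc(270,61)))
print("cap button",tri(tc(305,262),sc(267,107)))
m=cv2.imread("pics/top0.png").astype(int)
s=cv2.imread("pics/side0.png")
# mat
for n,im in (("top",m.astype(np.uint8)),("side",s)):
    h=cv2.cvtColor(im,cv2.COLOR_BGR2HSV)
    k=((h[...,0]>8)&(h[...,0]<20)&(h[...,1]>90)&(h[...,2]>120)).astype(np.uint8)
    nn,l,st,c=cv2.connectedComponentsWithStats(k)
    for j in range(1,nn):
        if st[j,4]>300: print(n,st[j],c[j],atz(n,c[j],.005))
    for lab,lo,hi in (("green",45,85),):
        k=((h[...,0]>50)&(h[...,0]<75)&(h[...,1]>120)&(h[...,2]>50)).astype(np.uint8)
        nn,l,st,c=cv2.connectedComponentsWithStats(k)
        for j in range(1,nn):
            if st[j,4]>200: print(lab,n,st[j],c[j])
for q in ((40,115),(680,50),(715,430),(75,490)):
    print("corner",q,atz("top",tc(*q),.066),atz("top",tc(*q),.1))
for q in ((130,75),(435,90),(430,440),(55,420)):
    print("corner s",q,atz("side",sc(*q),.066),atz("side",sc(*q),.1))
E
```

```text
base [[262.2368 316.5248]] [[130.5554 209.1185]]
sleeve (array([0.5734, 0.147 , 0.2192]), np.float64(0.005242098256221484)) (array([0.4883, 0.1722, 0.2166]), np.float64(0.001587223563392253))
sleeve mid (array([0.531 , 0.1604, 0.2172]), np.float64(0.002210667397577353))
cap button (array([0.5286, 0.1577, 0.1749]), np.float64(0.0061527087796857585))
top [ 316  185   45   44 1574] [337.9784 206.5121] [ 0.4618 -0.3431  0.005 ]
top [ 479  205   33   95 2703] [497.0969 249.3559] [ 0.2631 -1.0255  0.005 ]
top [455 317  57  17 621] [487.4702 323.2287] [-0.0441 -0.9515  0.005 ]
top [ 471  341   41   43 1297] [490.404  365.7818] [-0.2145 -0.946   0.005 ]
green top [205 174  35  35 792] [221.3813 190.3422]
side [ 190  274   63   55 2689] [221.0324 301.0599] [ 0.4636 -0.3504  0.005 ]
green side [253 160  30  19 422] [267.7678 169.2796]
green side [250 179  36  18 221] [267.371  190.4525]
corner (40, 115) [0.6508 0.3556 0.066 ] [0.6434 0.3482 0.1   ]
corner (680, 50) [ 0.6906 -0.1037  0.066 ] [ 0.6823 -0.1006  0.1   ]
corner (715, 430) [ 0.4171 -0.1205  0.066 ] [ 0.415 -0.117  0.1  ]
corner (75, 490) [0.3831 0.3282 0.066 ] [0.3818 0.3215 0.1   ]
corner s (130, 75) [0.3857 0.3286 0.066 ] [0.396  0.2822 0.1   ]
corner s (435, 90) [0.6551 0.3592 0.066 ] [0.656  0.3117 0.1   ]
corner s (430, 440) [ 0.6875 -0.066   0.066 ] [ 0.6872 -0.0987  0.1   ]
corner s (55, 420) [ 0.4206 -0.097   0.066 ] [ 0.4296 -0.1287  0.1   ]
```

The crops confirm the green lantern, standing across the bay with its sleeve centre at about (0.531, 0.160, 0.217), which matches 66+150 mm. I'm moving above it.

Request:
apply_moves(rows="0 0 0.034 25 -40 14 1; 0 0 0.034 25 -40 14 1; 0 0 0.034 25 -40 14 1; 0 0 0.034 25 -40 14 1; 0 0 0.034 25 -40 14 1")

```text
t: 0.72
position: [0.401, 0.3594, 0.3014]
tool_rot: [180.0, -0.0, -106.4]
wrist_force: [1.0, 0.4, -0.2]
width: 0.0855
```

Request:
apply_moves(rows="0 0 0 25 -40 0 1; 0 0 0 25 -40 0 1; 0 0 0 25 -40 0 1; 0 0 0 25 -40 0 1; 0 0 0 25 -40 0 1")

```text
t: 1.35
position: [0.526, 0.1595, 0.3009]
tool_rot: [180.0, -0.0, -106.4]
wrist_force: [0.3, 0.3, 0.5]
width: 0.0851
```

Run:
```python
from station import env,camera
import cv2
for n in ("side","top"):
    cv2.imwrite(f"pics/{n}1.png",camera(n)[:,:,::-1])
im=cv2.imread("pics/side1.png")[60:260,150:320]; cv2.imwrite("pics/side1c.png",cv2.resize(im,None,fx=3,fy=3,interpolation=cv2.INTER_CUBIC))
o=env.get_obs(); print(o["t"],o["position"],o["tool_rot"],o["joints"])
```

```text
1.45 [0.52682046 0.15771879 0.30050852] [ 1.79948556e+02 -8.76595760e-02 -1.06721435e+02] [ 3.35689305e+01  1.23328760e+01 -3.39003777e+00  1.70600578e-02
 -7.43773903e+01  3.97049868e+01]
```

View pics/side1c.png

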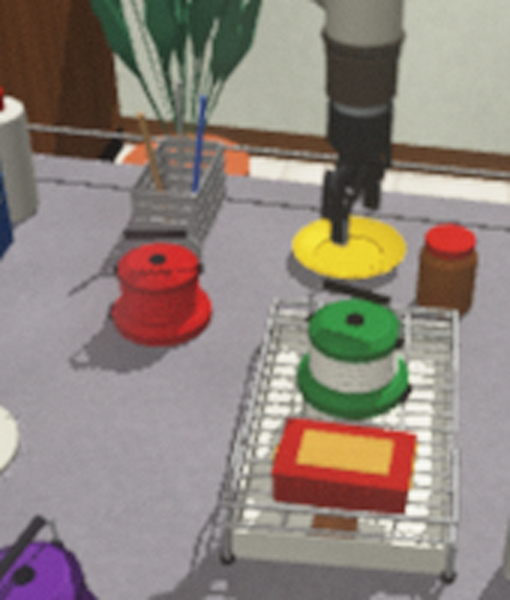

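The gripper (tip at about (340,240) in the crop) is above and behind the sleeve (355,290), consistent with the measurement. I'm descending over the sleeve.

Request:
apply_moves(rows="0 0 0 4 2 -30 1; 0 0 0 0 0 -30 1; 0 0 0 0 0 -25 1; 0 0 0 0 0 -17 1; 0 0 0 0 0 0 1")

```text
t: 2.08
position: [0.5284, 0.1628, 0.1976]
tool_rot: [179.8, -0.2, -106.4]
wrist_force: [-0.5, -0.6, -0.0]
width: 0.0857
```

Run:
```python
from station import env,camera
import cv2
cv2.imwrite(f"pics/side2.png",camera("side")[:,:,::-1])
im=cv2.imread("pics/side2.png")[100:220,210:330]; cv2.imwrite("pics/side2c.png",cv2.resize(im,None,fx=5,fy=5,interpolation=cv2.INTER_CUBIC))
```

```text
(no output)
```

View pics/side2c.png

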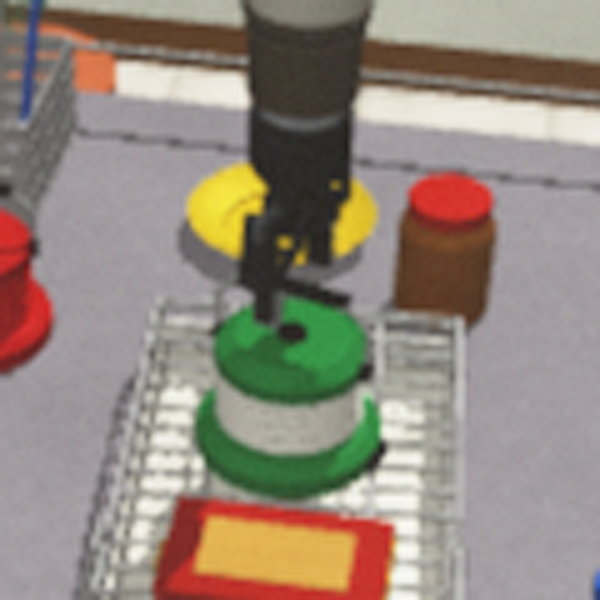

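The front finger at (265,300) is in front of the sleeve and the other is behind, and the offset matches an open jaw. Closing.

Request:
apply_moves(rows="0 0 0 0 0 0 0; 0 0 0 0 0 0 0; 0 0 0 0 0 0 0; 0 0 0 0 0 0 0; 0 0 0 0 0 0 0", grip_force=60)

```text
t: 2.75
position: [0.5297, 0.1629, 0.1997]
tool_rot: [-180.0, 0.0, -106.4]
wrist_force: [-0.9, -0.2, 2.4]
width: 0.0109
```

Request:
apply_moves(rows="0 0 0 0 0 0 0; 0 0 0 0 0 5 0; 0 0 0 0 0 10 0; 0 0 0 0 0 15 0; 0 0 0 0 0 20 0")

```text
t: 3.38
position: [0.5295, 0.1629, 0.25]
tool_rot: [180.0, -0.0, -106.4]
wrist_force: [-0.1, 0.9, -3.1]
width: 0.0108
```

Run:
```python
from station import env,camera
import cv2
from h import *
for n in ("side","top"): cv2.imwrite(f"pics/{n}3.png",camera(n)[:,:,::-1])
im=cv2.imread("pics/side3.png")[100:220,210:330]; cv2.imwrite("pics/side3c.png",cv2.resize(im,None,fx=5,fy=5,interpolation=cv2.INTER_CUBIC))
# mat fit
for n in ("top","side"):
    im=cv2.imread(f"pics/{n}0.png");h=cv2.cvtColor(im,cv2.COLOR_BGR2HSV)
    k=((h[...,0]>5)&(h[...,0]<22)&(h[...,1]>80)&(h[...,2]>100)).astype(np.uint8)
    k=cv2.morphologyEx(k,cv2.MORPH_OPEN,np.ones((3,3)))
    nn,l,st,c=cv2.connectedComponentsWithStats(k)
    uv=proj(n,[.462,-.346,.005])[0]; j=l[int(uv[1]),int(uv[0])]
    cs=cv2.findContours((l==j).astype(np.uint8),0,cv2.CHAIN_APPROX_NONE)[0]; q=cv2.convexHull(max(cs,key=len))[:,0]
    p=np.array([atz(n,u,.005)[:2] for u in q],dtype=np.float32); print(n,cv2.minEnclosingCircle(p),cv2.fitEllipse(p))
```

```text
top ((0.46206003427505493, -0.34332922101020813), 0.09970477968454361) ((0.4625769853591919, -0.343034565448761), (0.1968182921409607, 0.1982290893793106), 0.05997135117650032)
side ((0.46195903420448303, -0.3438851535320282), 0.10059639811515808) ((0.4625939428806305, -0.34399303793907166), (0.19836682081222534, 0.20035627484321594), 0.36784234642982483)
```

View pics/side3c.png

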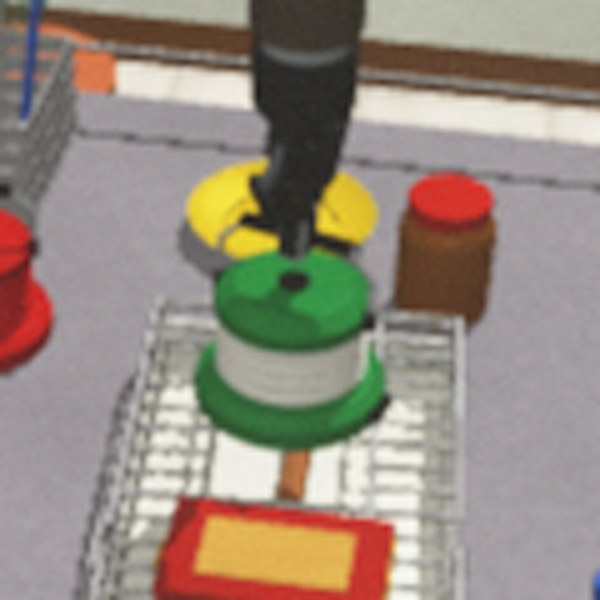

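The lantern is held upright and clear of the wires, and the downward force is about right for its weight. The mat centre is (0.462, -0.3435), and both cameras agree. Raising, then carrying.

Request:
apply_moves(rows="0 0 0 0 0 20 0; 0 0 0 0 -10 25 0; 0 0 0 -3 -20 25 0; 0 0 0 -5 -30 0 0; 0 0 0 -5 -35 0 0")

```text
t: 4.1
position: [0.5161, 0.0674, 0.319]
tool_rot: [180.0, 0.0, -106.4]
wrist_force: [-0.3, -0.3, -4.3]
width: 0.0107
```

Request:
apply_moves(rows="0 0 0 -5 -40 0 0; 0 0 0 -6 -40 0 0; 0 0 0 -6 -40 0 0; 0 0 0 -6 -40 0 0; 0 0 0 -6 -40 0 0")

```text
t: 4.72
position: [0.487, -0.1332, 0.3189]
tool_rot: [180.0, 0.0, -106.4]
wrist_force: [0.2, 0.2, -4.6]
width: 0.0109
```

Request:
apply_moves(rows="0 0 0 -6 -40 0 0; 0 0 0 -6 -40 0 0; 0 0 0 -6 -40 0 0; 0 0 0 -6 -30 0 0; 0 0 0 -2 -20 0 0")

```text
t: 5.35
position: [0.4609, -0.3033, 0.3186]
tool_rot: [179.9, 0.0, -106.5]
wrist_force: [1.5, 0.4, -3.2]
width: 0.011
```

Request:
apply_moves(rows="0 0 0 0 -5 0 0; 0 0 0 0 0 -30 0; 0 0 0 0 0 -40 0; 0 0 0 0 0 -40 0; 0 0 0 0 0 0 0")

```text
t: 5.98
position: [0.4592, -0.3054, 0.206]
tool_rot: [179.5, 0.1, -106.4]
wrist_force: [-0.7, 0.6, -3.0]
width: 0.0108
```

Run:
```python
from station import env,camera
import cv2
from h import *
for n in ("side","top"): cv2.imwrite(f"pics/{n}4.png",camera(n)[:,:,::-1])
a=cv2.imread("pics/side4.png")[190:350,140:340]; b=cv2.imread("pics/top4.png")[120:280,240:440]
cv2.imwrite("pics/4c.png",cv2.resize(np.hstack([a,b]),None,fx=2,fy=2,interpolation=cv2.INTER_CUBIC))
print(env.get_obs()["position"],atz("top",(328,142),.146))
```

```text
[ 0.46270915 -0.30730319  0.21065331] [ 0.7156184 -0.2811728  0.146    ]
```

View pics/4c.png

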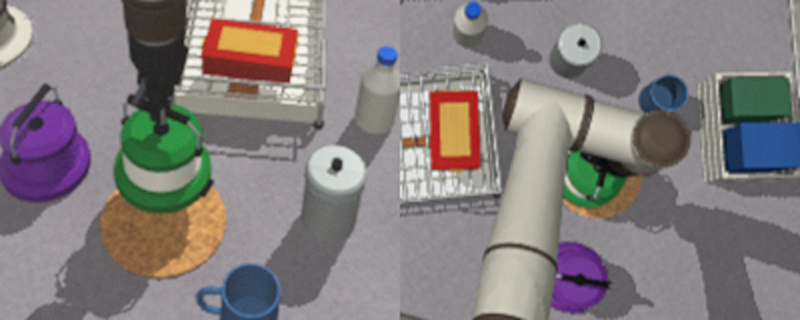

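Lantern hangs about 37 mm short of the mat centre in y. Shifting, then a check before lowering.

Request:
apply_moves(rows="0 0 0 0 -18 0 0; 0 0 0 0 -18 0 0; 0 0 0 0 0 -20 0; 0 0 0 0 0 -20 0; 0 0 0 0 0 -10 0")

```text
t: 6.7
position: [0.4613, -0.3441, 0.1588]
tool_rot: [180.0, -0.0, -106.5]
wrist_force: [0.2, -0.6, -3.9]
width: 0.0113
```

Request:
apply_moves(rows="0 0 0 0 0 0 0; 0 0 0 0 0 0 0")

```text
t: 6.95
position: [0.4624, -0.3437, 0.1604]
tool_rot: [-179.9, -0.0, -106.4]
wrist_force: [-0.8, -0.1, -3.9]
width: 0.011
```

Run:
```python
from station import env,camera
import cv2
from h import *
for n in ("side",): cv2.imwrite(f"pics/{n}5.png",camera(n)[:,:,::-1])
im=cv2.imread("pics/side5.png")
# predicted outlines: foot circle z=.025 bottom, mat
c=np.array([.462,-.3435]); t=np.linspace(0,2*np.pi,60)
s=4;x0,y0=150,200
a=cv2.resize(im[200:340,150:320],None,fx=s,fy=s,interpolation=cv2.INTER_CUBIC)
for r,z,col in((.1,.005,(255,0,0)),(.076,.0255,(0,0,255)),(.061,.1315,(255,0,255))):
    p=proj("side",np.c_[c[0]+r*np.cos(t),c[1]+r*np.sin(t),t*0+z])
    cv2.polylines(a,[np.round((p+.5-[x0,y0])*s).astype(np.int32)],True,col,1)
cv2.imwrite("pics/5c.png",a)
print(env.get_obs())
```

```text
{'t': 7.0, 'joints': array([-2.04979018e+01,  2.07032970e+01, -1.24910444e+01,  2.69470739e-02,
       -5.66743408e+01,  9.40640386e+01]), 'qd': array([ 0.13016659, -0.20238609, -0.24116495, -0.12012089, -0.00735089,
        0.02645001]), 'effort': array([-7.39559135e-02, -3.80063510e+01,  1.82524377e+01,  4.28220972e+00,
        1.54166337e-04,  1.01828533e-03]), 'position': array([ 0.46236456, -0.34357825,  0.16045723]), 'tool_rot': array([-1.79870613e+02, -3.17995669e-02, -1.06419120e+02]), 'wrist_force': array([-0.05303233, -0.42828748, -4.13632034]), 'moment': array([ 0.03440205, -0.02766543, -0.02527628]), 'width': 0.010679682512202639}
```

View pics/5c.png

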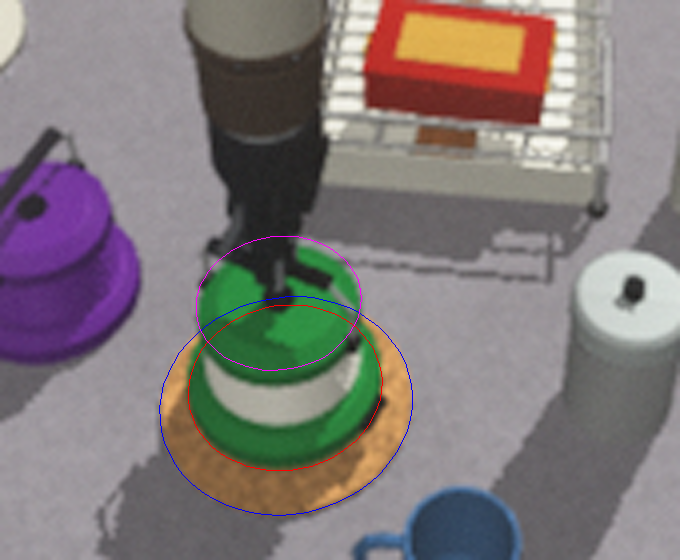

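Predicted outlines for the foot, cap and mat all line up with the picture, within about 1 px (2 mm). Lowering gently.

Request:
apply_moves(rows="0 0 0 0 0 -8 0; 0 0 0 0 0 -6 0; 0 0 0 0 0 -3 0; 0 0 0 0 0 -1 0; 0 0 0 0 0 0 0")

```text
t: 7.62
position: [0.4617, -0.3431, 0.1413]
tool_rot: [-180.0, -0.0, -106.4]
wrist_force: [0.4, -0.0, -3.5]
width: 0.0109
```

Request:
apply_moves(rows="0 0 0 0 0 -1 0; 0 0 0 0 0 -1 0; 0 0 0 0 0 0 0")

```text
t: 8.0
position: [0.4616, -0.3431, 0.1392]
tool_rot: [180.0, 0.0, -106.4]
wrist_force: [-0.9, -0.1, -4.1]
width: 0.011
```

Request:
apply_moves(rows="0 0 0 0 0 -1 0; 0 0 0 0 0 0 0")

```text
t: 8.25
position: [0.4618, -0.3434, 0.1388]
tool_rot: [-180.0, -0.0, -106.4]
wrist_force: [-0.0, -0.0, -1.6]
width: 0.0107
```

Request:
apply_moves(rows="0 0 0 0 0 -1 0; 0 0 0 0 0 0 0")

```text
t: 8.5
position: [0.4618, -0.3434, 0.1388]
tool_rot: [-179.9, -0.0, -106.4]
wrist_force: [-3.0, 1.5, 5.1]
width: 0.0112
```

Contact made, as the force went from -4 to +5 N. Releasing.

Request:
apply_moves(rows="0 0 0 0 0 0 0.3; 0 0 0 0 0 0 0.6; 0 0 0 0 0 0 1; 0 0 0 0 0 0 1; 0 0 0 0 0 0 1")

```text
t: 9.12
position: [0.4617, -0.3431, 0.1372]
tool_rot: [-180.0, -0.0, -106.4]
wrist_force: [0.1, -0.2, -0.7]
width: 0.0856
```

Request:
apply_moves(rows="0 0 0 0 0 15 1; 0 0 0 0 0 25 1; 0 0 0 0 0 40 1; 0 0 0 0 0 50 1; 0 0 0 0 30 50 1")

```text
t: 9.75
position: [0.4614, -0.3138, 0.3198]
tool_rot: [-179.9, -0.0, -106.6]
wrist_force: [1.2, -0.3, 1.6]
width: 0.0858
```

Request:
apply_moves(rows="0 0 0 -45 40 0 1; 0 0 0 -45 40 0 1; 0 0 0 -30 40 0 1; 0 0 0 0 40 0 1; 0 0 0 0 0 0 1")

```text
t: 10.38
position: [0.3412, -0.1516, 0.3191]
tool_rot: [-179.8, 0.1, -106.2]
wrist_force: [-0.4, -0.5, -0.1]
width: 0.0853
```

Run:
```python
from station import env,camera
import cv2
from h import *
for n in ("side","top"): cv2.imwrite(f"pics/{n}6.png",camera(n)[:,:,::-1])
a=cv2.imread("pics/side6.png"); cv2.imwrite("pics/6s.png",cv2.resize(a[140:350,120:340],None,fx=2.7,fy=2.7,interpolation=cv2.INTER_CUBIC))
b=cv2.imread("pics/top6.png"); cv2.imwrite("pics/6t.png",cv2.resize(b[130:260,165:395],None,fx=3.4,fy=3.4,interpolation=cv2.INTER_CUBIC))
print(env.get_obs()["position"],env.get_obs()["t"])
```

```text
[ 0.34181576 -0.15301007  0.31838957] 10.475
```

View pics/6s.png

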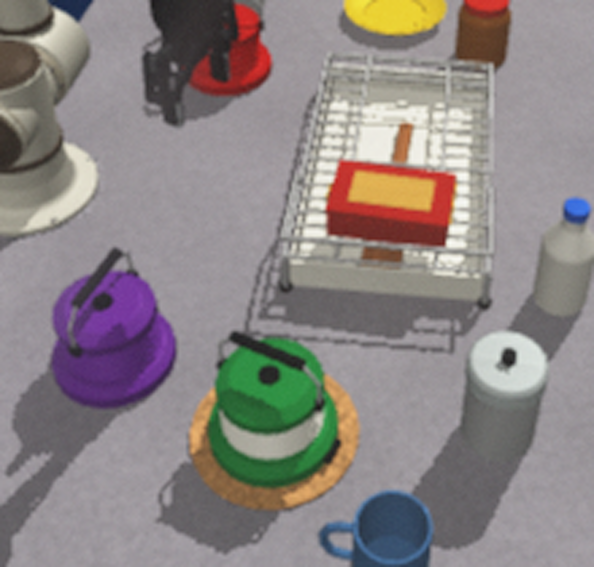

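View pics/6t.png

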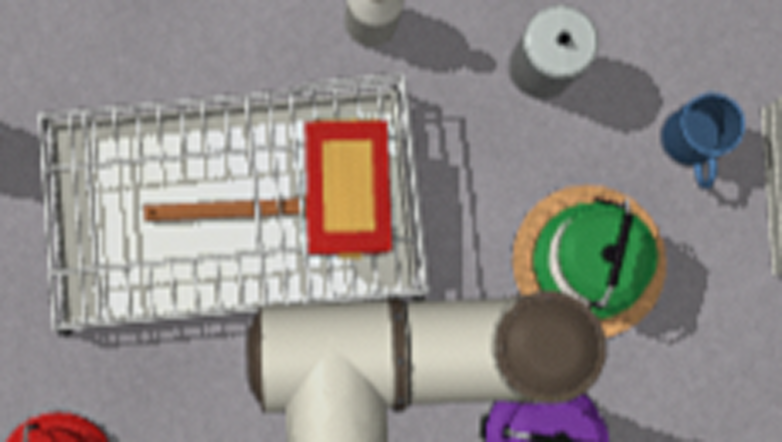

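The lantern stands upright and centred on the mat (side crop (270,420), top crop (592,262)). The spatula handle is now visible in the bay, top crop (148,212) to (300,205). Measuring the spatula and the rack precisely next.

```bash
cat > rk.py <<'E'
from h import *
from scipy.optimize import least_squares
def RT(p,P):
    P=np.atleast_2d(np.array(P,float)); c,s=np.cos(p[2]),np.sin(p[2])
    return np.c_[p[0]+c*P[:,0]-s*P[:,1],p[1]+s*P[:,0]+c*P[:,1],P[:,2]]
E
python3 - <<'E'
from rk import *
np.set_printoptions(precision=4,suppress=True)
im=cv2.imread("pics/top6.png");si=cv2.imread("pics/side6.png")
def mask(im):
    h=cv2.cvtColor(im,cv2.COLOR_BGR2HSV); return ((h[...,0]>5)&(h[...,0]<15)&(h[...,1]>100)).astype(np.uint8)
for n,i,(x0,x1,y0,y1) in (("top",im,(200,258,180,205)),("side",si,(255,290,170,205))):
    k=np.zeros(i.shape[:2],np.uint8);k[y0:y1,x0:x1]=mask(i)[y0:y1,x0:x1]
    v,u=np.nonzero(k);P=np.array([atz(n,q,.020) for q in zip(u,v)])[:,:2]
    c=P.mean(0);U,S,V=np.linalg.svd(P-c);d=V[0]*np.sign(V[0][1]);a=(P-c)@d;b=(P-c)@np.array([-d[1],d[0]])
    print(n,len(u),c,d,np.degrees(np.arctan2(d[1],d[0])),"end",c+d*a.max(),"range",a.min(),a.max(),"w",np.percentile(b,[2,98]))
# rack fit by guess
g=[.5365,.119,np.radians(4.2)]
def obs(p):
    r=[]
    for q,P in (((40,115),(.137,.232,.066)),((75,490),(-.137,.232,.0))): pass
def draw(n,img,p,s,x0,y0,x1,y1):
    a=cv2.resize(img[y0:y1,x0:x1],None,fx=s,fy=s,interpolation=cv2.INTER_CUBIC)
    for P,col in ((( (-.137,-.232,.066),(.137,-.232,.066),(.137,.232,.066),(-.137,.232,.066)),(0,0,255)),
       (((-.0625,-.03,.066),(.0625,-.03,.066),(.0625,.17,.066),(-.0625,.17,.066)),(255,0,0)),
       (((-.137,-.229,.101),(.137,-.229,.101),(.137,-.085,.101),(-.137,-.085,.101)),(255,0,255))):
        q=proj(n,RT(p,P)); cv2.polylines(a,[np.round((q+.5-[x0,y0])*s).astype(np.int32)],True,col,1)
    cv2.imwrite(f"pics/rk_{n}.png",a)
draw("top",im,g,6,170,145,300,235)
draw("side",si,g,5,210,150,320,260)
E
```

```text
top 178 [0.5354 0.1359] [-0.0316  0.9995] 91.81094745398094 end [0.5325 0.2273] range -0.10219647352827398 0.0913794517084613 w [-0.0093  0.0089]
side 77 [0.5308 0.1741] [0.1646 0.9864] 80.52470484297307 end [0.5402 0.2308] range -0.07019720378196236 0.057508939535777646 w [-0.0154  0.0245]
```

View pics/rk_top.png

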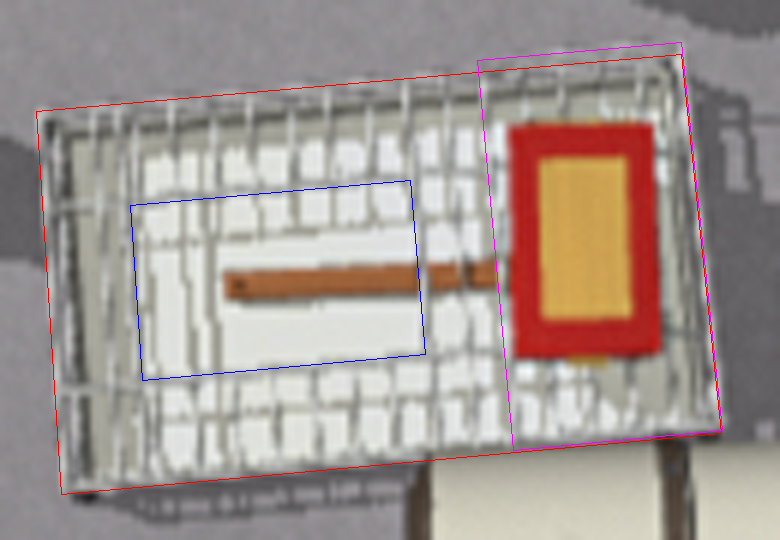

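View pics/rk_side.png

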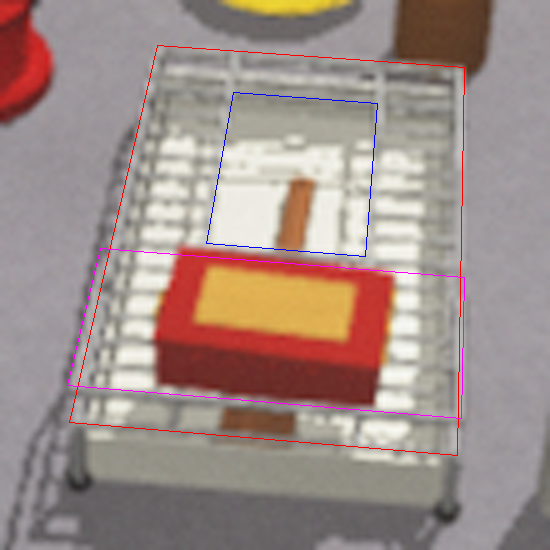

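Run:
```python
import cv2
im=cv2.imread("pics/top6.png")[160:216,174:252]; cv2.imwrite("pics/bt.png",cv2.resize(im,None,fx=10,fy=10,interpolation=cv2.INTER_LANCZOS4))
im=cv2.imread("pics/side6.png")[155:212,235:310]; cv2.imwrite("pics/bs.png",cv2.resize(im,None,fx=10,fy=10,interpolation=cv2.INTER_LANCZOS4))
```

```text
(no output)
```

View pics/bt.png

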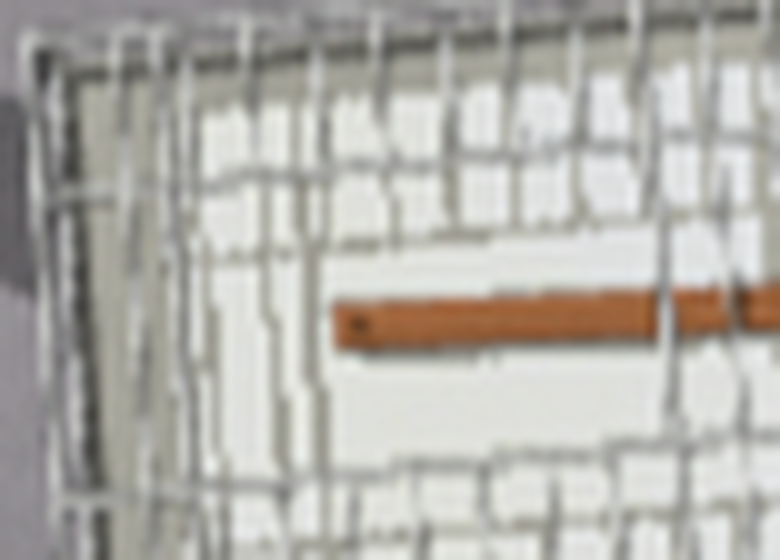

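View pics/bs.png

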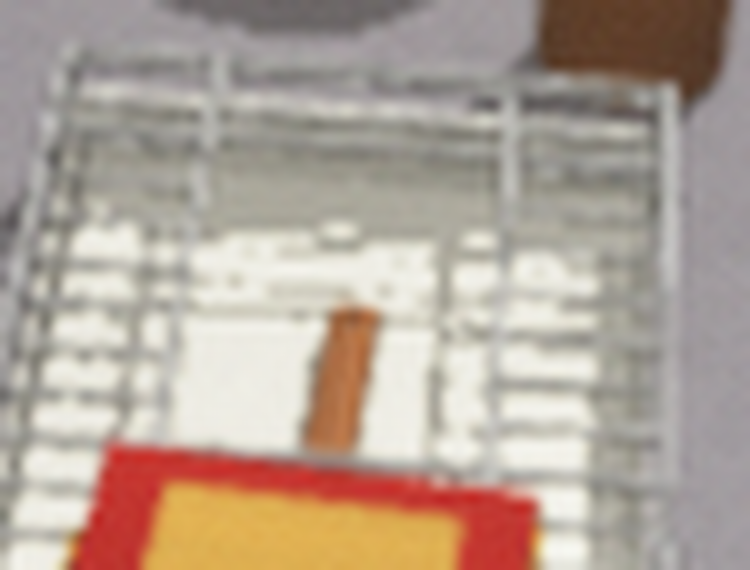

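Rack fit is (0.535, 0.117), yaw about 4°. The spatula lies at 91.8°, with its butt at (0.5325, 0.2273), roughly 57–60 mm short of the bay edge, as specified. I'll grasp at (0.534, 0.167) with the jaws part open.

Request:
apply_moves(rows="0 0 -0.179 24 40 0 0.5; 0 0 -0.179 24 40 0 0.5; 0 0 -0.179 24 40 0 0.5; 0 0 -0.179 24 40 0 0.5; 0 0 -0.179 24 40 0 0.5")

```text
t: 11.1
position: [0.4616, 0.0446, 0.3173]
tool_rot: [-180.0, -0.0, -157.5]
wrist_force: [1.1, 0.4, 0.0]
width: 0.0426
```

Request:
apply_moves(rows="0 0 -0.179 24 40 0 0.5; 0 0 -0.179 24 40 0 0.5; 0 0 0 24 40 0 0.5; 0 0 0 0 0 -50 0.5; 0 0 0 0 0 -50 0.5")

```text
t: 11.72
position: [0.5336, 0.1639, 0.2156]
tool_rot: [180.0, 0.0, -177.6]
wrist_force: [0.2, -0.9, -0.9]
width: 0.0425
```

Request:
apply_moves(rows="0 0 0 0 0 -50 0.5; 0 0 0 0 0 -40 0.5; 0 0 0 0 0 -15 0.5; 0 0 0 0 0 0 0.5")

```text
t: 12.22
position: [0.5329, 0.1635, 0.1118]
tool_rot: [-179.9, -0.1, -177.6]
wrist_force: [1.0, 0.8, 1.0]
width: 0.0425
```

Run:
```python
from station import env,camera
import cv2
from h import *
for n in ("side","top"): cv2.imwrite(f"pics/{n}7.png",camera(n)[:,:,::-1])
a=cv2.imread("pics/side7.png")[130:210,220:320]; cv2.imwrite("pics/7s.png",cv2.resize(a,None,fx=7,fy=7,interpolation=cv2.INTER_CUBIC))
b=cv2.imread("pics/top7.png"); cv2.imwrite("pics/7t.png",b[100:260,165:395])
o=env.get_obs();print(o["position"],o["tool_rot"],o["t"],o["width"],o["joints"])
```

```text
[0.53371142 0.16449512 0.11385299] [ 1.79939970e+02  1.62511684e-01 -1.77570757e+02] 12.325 0.04234676437699123 [ 3.37747692e+01  2.20725900e+01 -1.81959099e+01  4.37122193e-02
 -4.95614883e+01 -3.13737449e+01]
```

View pics/7s.png

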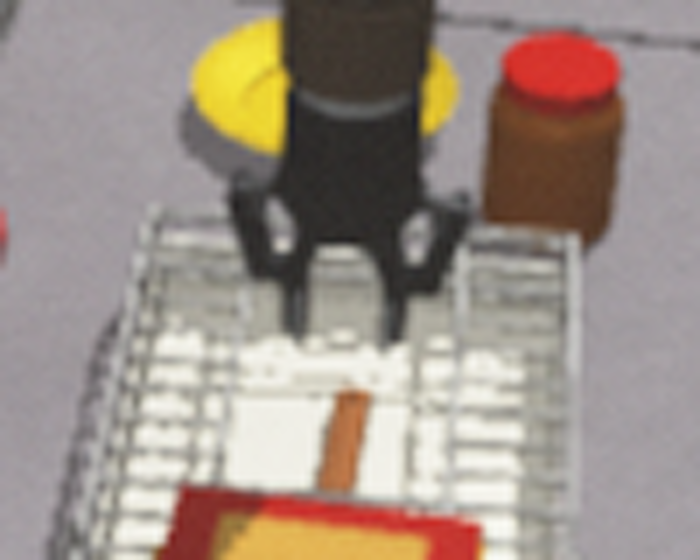

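View pics/7t.png

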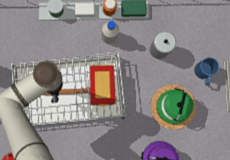

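Fingers straddle the line of the handle in the side crop: tips at (298,335) and (393,335), handle at (350,395). Knuckles fit in the bay width. Descending in steps.

Request:
apply_moves(rows="0 0 0 1 1 -30 0.5; 0 0 0 0 0 -30 0.5; 0 0 0 0 0 -15 0.5; 0 0 0 0 0 0 0.5")

```text
t: 12.82
position: [0.5335, 0.1653, 0.0376]
tool_rot: [-180.0, 0.0, -177.5]
wrist_force: [0.2, 1.2, 0.6]
width: 0.0429
```

Run:
```python
from station import env,camera
import cv2
from h import *
for n in ("side",): cv2.imwrite(f"pics/{n}8.png",camera(n)[:,:,::-1])
a=cv2.imread("pics/side8.png")[140:220,220:320]; cv2.imwrite("pics/8s.png",cv2.resize(a,None,fx=8,fy=7,interpolation=cv2.INTER_CUBIC))
o=env.get_obs();print(o["position"],o["tool_rot"],o["wrist_force"])
```

```text
[0.53406627 0.16562385 0.03830109] [ 1.79969801e+02  9.19440225e-02 -1.77535951e+02] [0.44773755 0.17503274 0.27384526]
```

View pics/8s.png

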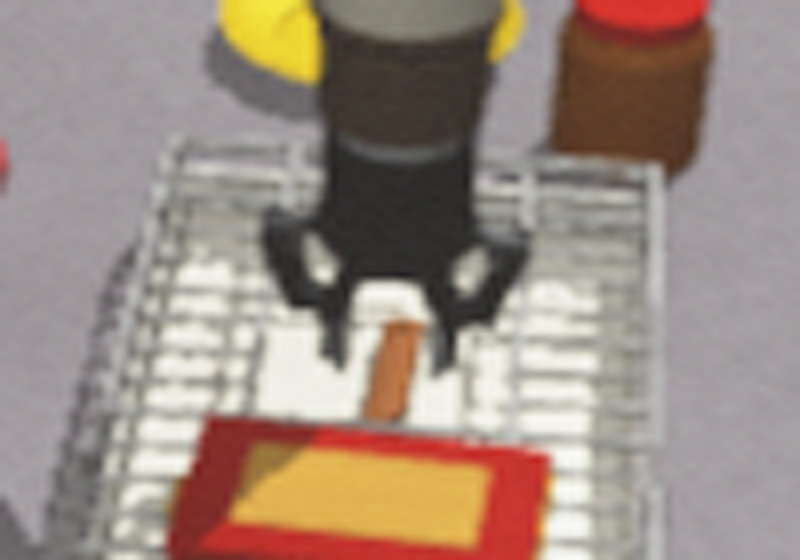

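The handle (395,365) is centred between the tips (338 and 440). Continuing down.

Request:
apply_moves(rows="0 0 0 1 0 -14 0.5; 0 0 0 0 0 -10 0.5; 0 0 0 0 0 -3 0.5; 0 0 0 0 0 0 0.5")

```text
t: 13.38
position: [0.5341, 0.1651, 0.01]
tool_rot: [-180.0, -0.0, -177.6]
wrist_force: [-0.7, 0.5, 0.6]
width: 0.0429
```

Request:
apply_moves(rows="0 0 0 0 0 -2 0.5; 0 0 0 0 0 0 0.5; 0 0 0 0 0 0 0.5")

```text
t: 13.75
position: [0.5343, 0.1653, 0.0085]
tool_rot: [180.0, 0.0, -177.6]
wrist_force: [-0.4, -0.4, 0.1]
width: 0.0429
```

Tips are about 2 mm off the tray floor, with no contact. Closing.

Request:
apply_moves(rows="0 0 0 0 0 0 0; 0 0 0 0 0 0 0; 0 0 0 0 0 0 0; 0 0 0 0 0 0 0", grip_force=90)

```text
t: 14.25
position: [0.5345, 0.1654, 0.0088]
tool_rot: [180.0, 0.0, -177.6]
wrist_force: [-1.0, -0.1, 5.0]
width: 0.0196
```

Request:
apply_moves(rows="0 0 0 0 0 0 0; 0 0 0 0 0 2 0; 0 0 0 0 0 2 0; 0 0 0 0 0 0 0")

```text
t: 14.75
position: [0.5341, 0.1651, 0.0121]
tool_rot: [-180.0, -0.0, -177.6]
wrist_force: [0.0, 0.3, -1.6]
width: 0.0199
```

```bash
cat > plan.py <<'E'
import numpy as np
T0=np.array([.5343,.1653]); d=np.array([-.0316,.9995]); L=258.; h=3.
prof=[(0,0,7),(100,0,7),(100,0,12),(105,0,18),(320,0,18)]
# keyframes: tip y(rack, mm), tip z, theta
K=[(-210,9,0),(-200,9,4),(-185,9,9),(-150,10,13),(-120,12,20),(-60,16,22),(-5,20,22),(10,110,22),(10,190,22)]
def tcp(k):
    y,z,t=k; t=np.radians(t); return np.array([y+L*np.cos(t)-h*np.sin(t), z+L*np.sin(t)+h*np.cos(t)])
def clear(k):
    y,z,t=k;t=np.radians(t); x=np.linspace(0,320,641); top=np.where(x<100,7,np.where(x<105,12,18))
    ty=y+x*np.cos(t)-top*np.sin(t);tz=z+x*np.sin(t)+top*np.cos(t); by=y+x*np.cos(t);bz=z+x*np.sin(t)
    m=ty<-28; a=60-tz[m].max() if m.any() else 999
    if a<0: # maybe above
        a=min(a, 999)
    m=by>165; b=bz[m].min()-66 if m.any() else 999
    return round(a,1),round(b,1)
if __name__=="__main__":
    p=None
    for i in range(len(K)-1):
        w=[clear(np.array(K[i])+(np.array(K[i+1])-K[i])*s) for s in np.linspace(0,1,9)]
        D=tcp(K[i+1])-tcp(K[i]); print(K[i],'->',K[i+1],"dTCP along,z",D.round(1),"dx,dy",(d*D[0]).round(1),"dth",round(np.radians(K[i+1][2]-K[i][2]),3),"clr",min(q[0] for q in w),min(q[1] for q in w))
E
python3 plan.py
```

```text
(-210, 9, 0) -> (-200, 9, 4) dTCP along,z [ 9.2 18. ] dx,dy [-0.3  9.2] dth 0.07 clr 20.9 999
(-200, 9, 4) -> (-185, 9, 9) dTCP along,z [12.2 22.3] dx,dy [-0.4 12.2] dth 0.087 clr 8.0 999
(-185, 9, 9) -> (-150, 10, 13) dTCP along,z [31.4 18.6] dx,dy [-1.  31.3] dth 0.07 clr 3.4 999
(-150, 10, 13) -> (-120, 12, 20) dTCP along,z [20.7 32.1] dx,dy [-0.7 20.7] dth 0.122 clr -4.0 25.5
(-120, 12, 20) -> (-60, 16, 22) dTCP along,z [56.7 12.4] dx,dy [-1.8 56.6] dth 0.035 clr 1.8 41.0
(-60, 16, 22) -> (-5, 20, 22) dTCP along,z [55.  4.] dx,dy [-1.7 55. ] dth 0.0 clr 23.6 22.7
(-5, 20, 22) -> (10, 110, 22) dTCP along,z [15. 90.] dx,dy [-0.5 15. ] dth 0.0 clr 999 22.7
(10, 110, 22) -> (10, 190, 22) dTCP along,z [ 0. 80.] dx,dy [-0.  0.] dth 0.0 clr 999 106.7
```

Run:
```python
import plan
from plan import *
K=[(-210,9,0),(-195,8,4),(-175,8,8),(-150,8,11),(-120,8,13),(-95,9,15),(-60,12,19),(-5,22,20),(10,110,20),(10,190,20)]
for i in range(len(K)-1):
    w=[clear(np.array(K[i])+(np.array(K[i+1])-K[i])*s) for s in np.linspace(0,1,9)]
    D=tcp(K[i+1])-tcp(K[i]); print(K[i],'->',K[i+1],"dTCP",D.round(1),"dxyz",(d*D[0]).round(1),"dth",round(np.radians(K[i+1][2]-K[i][2]),3),"clr",min(q[0] for q in w),min(q[1] for q in w))
from station import camera,env
import cv2
for n in ("side","top"): cv2.imwrite(f"pics/{n}9.png",camera(n)[:,:,::-1])
a=cv2.imread("pics/side9.png")[140:270,210:330]; cv2.imwrite("pics/9s.png",cv2.resize(a,None,fx=5,fy=4.6,interpolation=cv2.INTER_CUBIC))
```

```text
(-210, 9, 0) -> (-195, 8, 4) dTCP [14.2 17. ] dxyz [-0.4 14.2] dth 0.07 clr 22.3 999
(-195, 8, 4) -> (-175, 8, 8) dTCP [17.9 17.9] dxyz [-0.6 17.9] dth 0.07 clr 13.2 999
(-175, 8, 8) -> (-150, 8, 11) dTCP [22.6 13.3] dxyz [-0.7 22.6] dth 0.052 clr 10.0 999
(-150, 8, 11) -> (-120, 8, 13) dTCP [28.   8.8] dxyz [-0.9 28. ] dth 0.035 clr 10.0 3.9
(-120, 8, 13) -> (-95, 9, 15) dTCP [22.7  9.7] dxyz [-0.7 22.7] dth 0.035 clr 23.6 7.8
(-95, 9, 15) -> (-60, 12, 19) dTCP [29.5 20.2] dxyz [-0.9 29.5] dth 0.07 clr 25.9 12.8
(-60, 12, 19) -> (-5, 22, 20) dTCP [53.4 14.2] dxyz [-1.7 53.4] dth 0.017 clr 29.7 17.9
(-5, 22, 20) -> (10, 110, 20) dTCP [15. 88.] dxyz [-0.5 15. ] dth 0.0 clr 999 17.9
(10, 110, 20) -> (10, 190, 20) dTCP [ 0. 80.] dxyz [-0.  0.] dth 0.0 clr 999 100.4
```

View pics/9s.png

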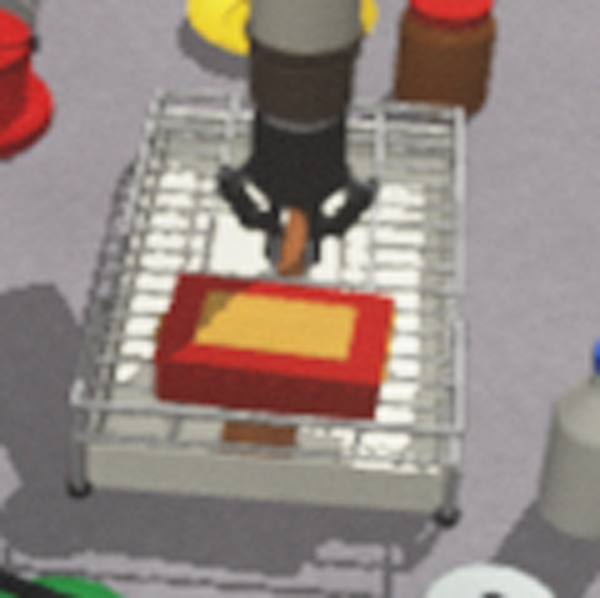

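The spatula is gripped at the butt region, and the blade is still visible at (258,432) under the -y end. Tilting and sliding along the planned path, with wire clearance of at least 8 mm.

Request:
apply_moves(rows="0.035 0.001 0 0 7 8.5 0; 0.035 0.001 0 0 7 8.5 0; 0.035 0.001 0 -0.5 9 9 0; 0.035 0.001 0 -0.5 9 9 0; 0 0 0 0 0 0 0")

```text
t: 15.48
position: [0.5338, 0.1974, 0.0479]
tool_rot: [171.9, 0.2, -177.6]
wrist_force: [-0.5, 0.2, -1.5]
width: 0.0194
```

Run:
```python
from station import camera,env
import cv2
for n in ("side","top"): cv2.imwrite(f"pics/{n}10.png",camera(n)[:,:,::-1])
a=cv2.imread("pics/side10.png")[140:270,210:330]; cv2.imwrite("pics/10s.png",cv2.resize(a,None,fx=5,fy=4.6,interpolation=cv2.INTER_CUBIC))
o=env.get_obs();print(o["position"],o["tool_rot"],o["wrist_force"],o["moment"],o["width"])
```

```text
[0.53293983 0.19685591 0.04693961] [ 1.72025977e+02  7.34206627e-02 -1.77574521e+02] [ 0.50799142 -0.50398835 -1.08352729] [-0.33163177  0.02920121 -0.00256953] 0.020117645181986325
```

View pics/10s.png

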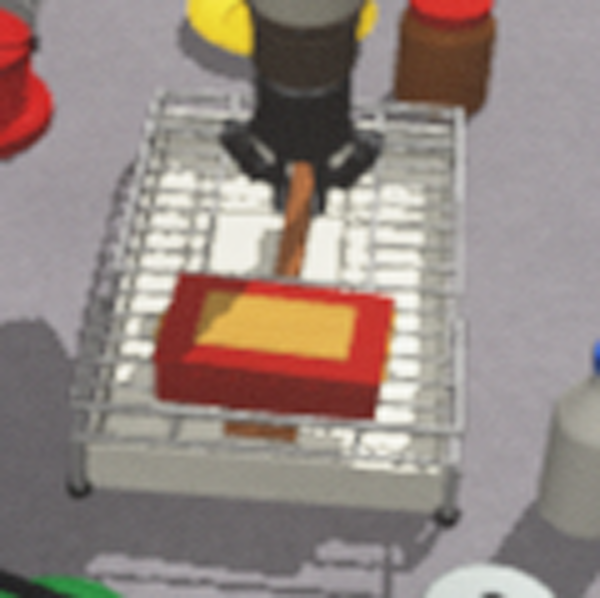

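The tilt is 8° and the force equals the spatula's weight, so nothing is touching. Continuing.

Request:
apply_moves(rows="0.031 0.001 0 -0.5 11 9 0; 0.031 0.001 0 -0.5 11 9 0; 0.022 0.001 0 -0.5 14 7 0; 0.022 0.001 0 -0.5 14 7 0; 0 0 0 0 0 0 0")

```text
t: 16.2
position: [0.5317, 0.2484, 0.0802]
tool_rot: [165.8, 0.2, -177.5]
wrist_force: [-0.1, -0.9, -0.6]
width: 0.0195
```

Run:
```python
from station import camera,env
import cv2
for n in ("side","top"): cv2.imwrite(f"pics/{n}11.png",camera(n)[:,:,::-1])
a=cv2.imread("pics/side11.png")[130:260,210:330]; cv2.imwrite("pics/11s.png",cv2.resize(a,None,fx=5,fy=4.6,interpolation=cv2.INTER_CUBIC))
o=env.get_obs();print(o["position"],o["tool_rot"],o["wrist_force"],o["moment"],o["width"])
```

```text
[0.53096099 0.24730291 0.07919457] [ 1.65909634e+02  1.17757254e-01 -1.77563483e+02] [ 1.09889948  0.63821546 -0.72281158] [-0.50027137 -0.03242086 -0.00883869] 0.0197449630662743
```

View pics/11s.png

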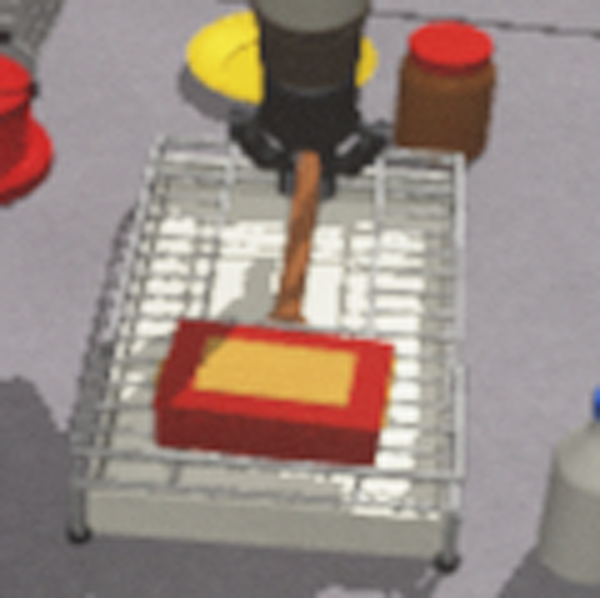

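The neck (290,320) has reached the bay edge, below the wire. Forces stay near the spatula's weight. Continuing.

Request:
apply_moves(rows="0.018 0.001 0 -0.4 11 5 0; 0.018 0.001 0 -0.4 11 5 0; 0.026 0.001 0 -0.5 15 7 0; 0.026 0.001 0 -0.5 15 7 0; 0 0 0 0 0 0 0")

```text
t: 16.92
position: [0.5299, 0.3004, 0.1043]
tool_rot: [160.8, 0.2, -177.5]
wrist_force: [-0.5, 0.3, -0.8]
width: 0.0197
```

Run:
```python
from station import camera,env
import cv2
for n in ("side","top"): cv2.imwrite(f"pics/{n}12.png",camera(n)[:,:,::-1])
a=cv2.imread("pics/side12.png")[120:250,210:330]; cv2.imwrite("pics/12s.png",cv2.resize(a,None,fx=5,fy=4.6,interpolation=cv2.INTER_CUBIC))
o=env.get_obs();print(o["position"],o["tool_rot"],o["wrist_force"],o["moment"],o["width"])
```

```text
[0.52928849 0.29926271 0.10334868] [ 1.60855272e+02  1.19113072e-01 -1.77576772e+02] [-0.99645601 -0.33940762  0.02872231] [-0.69601886 -0.01485162 -0.00135202] 0.01979261871725926
```

View pics/12s.png

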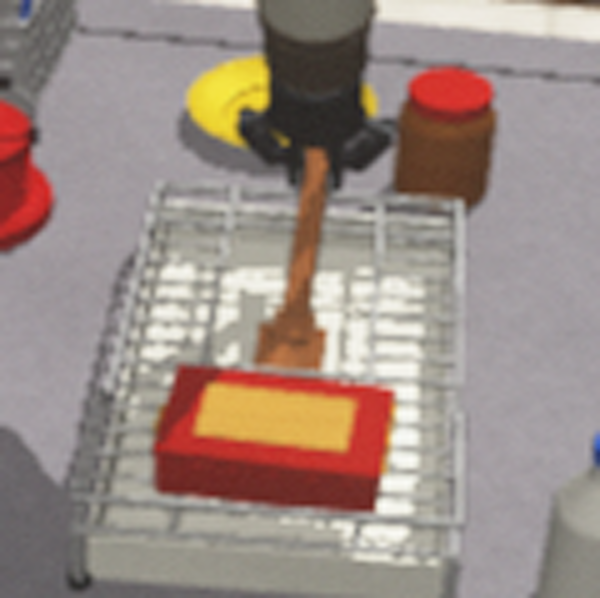

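The neck and about half the blade are through, at (290,340), well clear of both side wires. Next is sliding the tip past the bay edge.

Request:
apply_moves(rows="0.009 0 0 -0.5 18 5 0; 0.009 0 0 -0.5 18 5 0; 0 0 0 -0.5 18 5 0; 0 0 0 -0.5 14 6 0; 0 0 0 0 0 0 0")

```text
t: 17.65
position: [0.5274, 0.3688, 0.125]
tool_rot: [159.8, 0.2, -177.5]
wrist_force: [0.8, -0.4, -1.5]
width: 0.0195
```

Run:
```python
from station import camera,env
import cv2
for n in ("side","top"): cv2.imwrite(f"pics/{n}13.png",camera(n)[:,:,::-1])
a=cv2.imread("pics/side13.png")[120:250,210:330]; cv2.imwrite("pics/13s.png",cv2.resize(a,None,fx=5,fy=4.6,interpolation=cv2.INTER_CUBIC))
o=env.get_obs();print(o["position"],o["tool_rot"],o["wrist_force"],o["moment"],o["width"])
```

```text
[0.52706365 0.36725419 0.1241534 ] [ 1.59839366e+02  1.38886323e-01 -1.77568711e+02] [ 0.00446746  0.16121679 -0.9735674 ] [-0.71840484 -0.04225262 -0.04909519] 0.019551846242818742
```

View pics/13s.png

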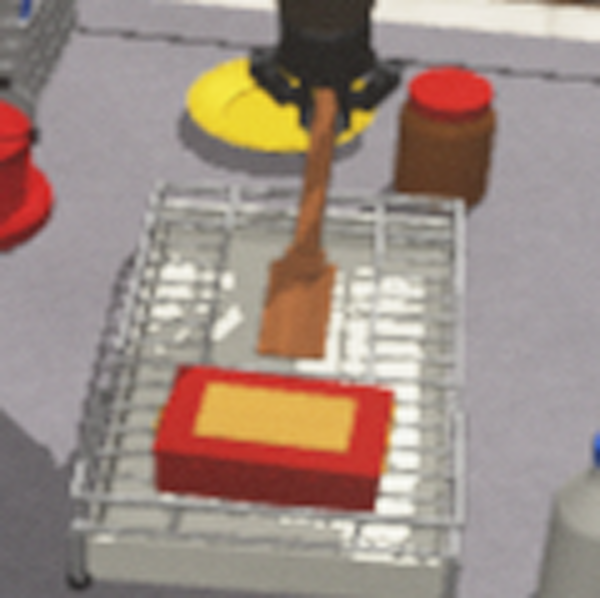

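The blade tip edge (290,357) is now clear of the bay edge wire, within the bay opening. Lifting.

Request:
apply_moves(rows="0 0 0 0 6 12 0; 0 0 0 0 4 20 0; 0 0 0 0 0 30 0; 0 0 0 0 0 35 0; 0 0 0 0 0 35 0")

```text
t: 18.38
position: [0.5277, 0.3771, 0.2594]
tool_rot: [159.8, 0.3, -177.6]
wrist_force: [0.9, 0.3, -0.6]
width: 0.0199
```

Request:
apply_moves(rows="0 0 0 0 0 25 0; 0 0 0 0 0 15 0; 0 0 0 0 0 0 0; 0 0 0 0 0 0 0")

```text
t: 18.88
position: [0.5269, 0.3769, 0.295]
tool_rot: [159.9, 0.0, -177.6]
wrist_force: [-0.0, -0.2, -1.2]
width: 0.0192
```

Run:
```python
from station import camera,env
import cv2
from h import *
for n in ("side","top"): cv2.imwrite(f"pics/{n}14.png",camera(n)[:,:,::-1])
cv2.imwrite("pics/14s.png",cv2.resize(cv2.imread("pics/side14.png"),(800,600),interpolation=cv2.INTER_CUBIC))
cv2.imwrite("pics/14t.png",cv2.resize(cv2.imread("pics/top14.png"),(800,600),interpolation=cv2.INTER_CUBIC))
o=env.get_obs();print(o["t"],o["position"],o["tool_rot"],o["wrist_force"],o["width"])
```

```text
18.975 [0.52698827 0.37691412 0.29468441] [ 1.59915323e+02  2.85287879e-02 -1.77601377e+02] [-0.123237    0.58283284 -0.79968773] 0.019915799103657813
```

View pics/14s.png

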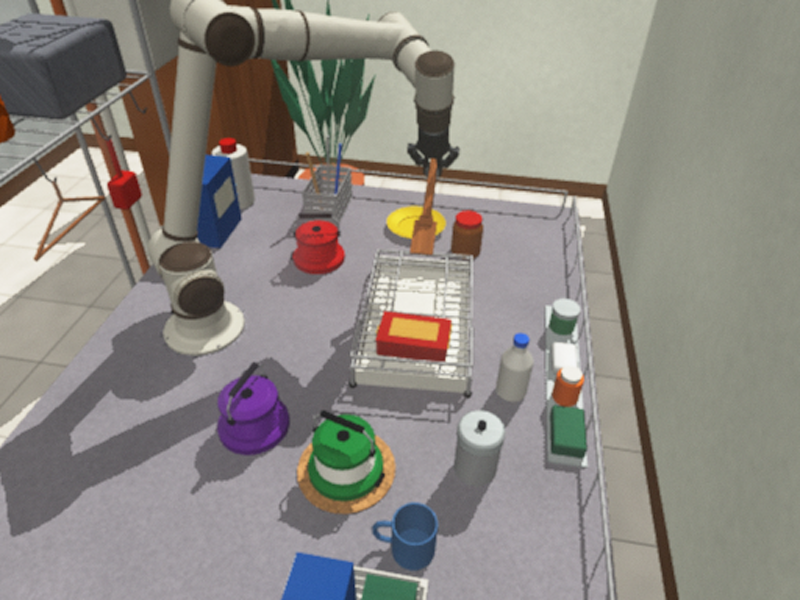

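View pics/14t.png

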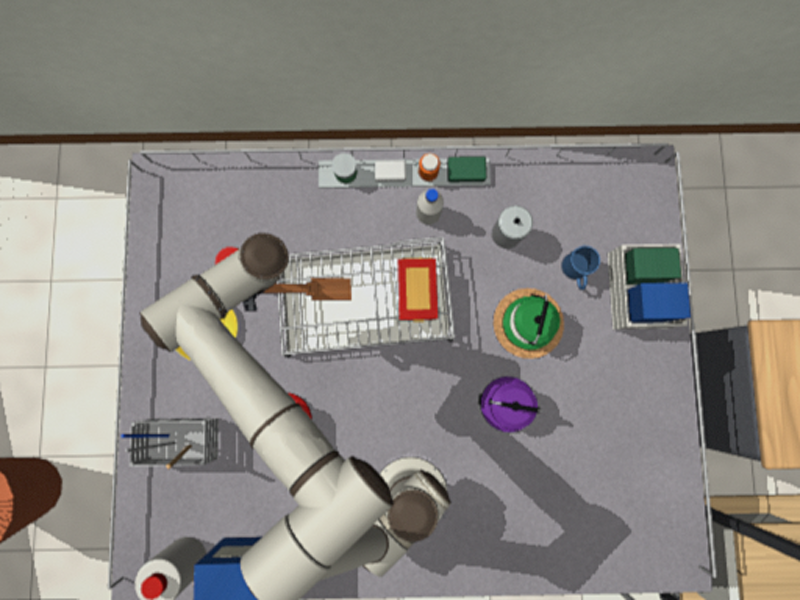

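Run:
```python
from h import *
print(tri((350*.64,289*.64),(422*.64,253*.64)))
from station import env
o=env.get_obs();print(o["qd"],o["wrist_force"]); env.hand_in()
```

```text
(array([0.53709886, 0.14221053, 0.20863139]), np.float64(0.004422921882896722))
[-0.02919008  0.07211637  0.19757512  0.12996263 -0.08981601 -0.00616642] [-0.123237    0.58283284 -0.79968773]
the job is handed in; nothing more can be done
```

The job is done and handed in at about 19 s; the report gave no verdict.

- **Lantern:** I lifted the green lantern by its sleeve and set it on the cork mat. The last pictures show it upright and centred, with its predicted outline matching to about 2 mm just before I lowered it. When it touched the mat, the wrist force only went from about -4 N to +5 N.
- **Spatula:** I took the handle through the bay, tilted it in stages to 20° with the handle end up, and drew it out handle first. At the checks during the pull-out, the wrist force stayed near the spatula's own weight, so I saw no sign of it catching on the wires.
- **Final state:** The spatula is still held, with the jaws at about 20 mm on the 22 mm handle. Triangulation puts its blade tip, the lowest point, at z ≈ 0.209 m, about 14 cm above the deck wires. The arm is still, the force reads about the spatula's weight, and the pictures show it touching nothing else.
- **Other things:** In the final views the tin, mug, canister and softener look unmoved, as do the purple and red lanterns. The plate and jar look unmoved in the side view, but the arm partly hides them in the top view.
- **Measurements that disagreed:** My rack outline was up to about 5 mm off at the frame corners, though the bay edges fitted to about 3 mm. The tip triangulation left a 4 mm gap between the two cameras' rays. The moment reading rose to -0.72 N m as the tool tilted, more than I would expect from the spatula alone. I did not explain it, but the forces stayed small.

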